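# Mount the long spindle between the bench centres

### The job

Drop the stray rubber gasket corner from the bed of the bench centres back into the tilted bin, and mount the longer of the two spindles between the centres: lay it in the two V-rests and push the sliding tailstock up until both centres hold the spindle snugly and it is lifted clear of the rests. Feel for the stop and do not ram it, and leave the spindle held there and everything else where it is.

Things in the scene. Friction and masses are not known exactly. Their poses are not given: they have to be found in the camera images.
- fixture: Grey bench centres bolted to the counter. Origin on the counter under the centre line. Local x runs along the centre line from the headstock (-x) to the sliding tailstock (+x), z up. Centre line at y 0, 60 mm above the counter. Bed: x -135 to +235 mm, 72 mm wide, top 20 mm above the counter, clear for fingers between the two V-rests.
- rests (a point): Middle between the two white 90-degree V-rests, on the axis of a spindle laid in them: fixture x +10.5 mm, 57 mm above the counter (3 mm below the centre line). The rests are 8 mm thick, at fixture x -41 and +62 mm, arms up to 60 mm height, and carry the spindle's 22 mm round parts. Axes as the fixture.
- head_face (a point): Middle of the face of the fixed headstock (dark block, 30 x 52 mm, 78 mm high), fixture x -106 mm, on the centre line. A 16 mm steel bar with a cone centre is clamped in it and points to +x; how far it stands out differs each time and is not given: its tip (2 mm wide; cone 16 mm wide 10.5 mm behind) is 12.5 to 40.5 mm from this face. Axes as the fixture.
- tail_tip (a point): Tip of the tailstock's cone centre (same cone as the headstock's, facing it), on the centre line 60 mm above the counter. Axes as the fixture.
- tail_push (a point): Middle of the back face (away from the headstock) of the tailstock's black round push pad, 36 mm diameter, on the centre line at 60 mm height, 65.5 mm behind the cone tip. The block before it is 30 mm long, up to 52 mm wide, 78 mm high. Push it towards the headstock; the space behind is free. With the spindle seated it is between fixture x 130 and 164 mm. Axes as the fixture.
- tailstock: Sliding tailstock, 0.6 kg. Frame as the fixture's when fully drawn back; moves towards the headstock up to 100 mm, starting 0 to 22 mm along. Slides against about 8 N of friction and stays where left. Pushed on, it slides the spindle (1 to 4 N more) onto both cones, which lift it 3 mm; then it stops dead. Stop pushing at about 16 to 20 N in all; over 20 N on the spindle itself damages it.
- spindle: Long aluminium spindle, 180 mm, 0.2 to 0.35 kg: middle 40 mm a 26 mm square shank (grip here), ends 22 mm round, a 14 mm wide, 13 mm deep hole in each end face. Origin mid length on its axis (13 mm above the counter as it lies), local x along it; ends alike. Mounted, each cone is 9 to 10 mm in its hole. Lay it with its middle at about fixture x +30 mm: there it always passes between the tips.
- gasket: Black rubber gasket corner: an L, legs 16 mm wide, 28 mm high, 35 g, lying on the bed between the rests, where it keeps the spindle from going down. Origin on the underside, in the leg to grip, which runs along local x from -30 to +20 mm (y -8 to +8). The other leg goes off at its -x end (x -30 to -14) to y +42 mm.
- bin_mouth (a point): Centre of the open mouth of the galvanised bin under the slate ledge, 133 mm above the counter. y along the ledge, z out of the mouth (0.35 rad from vertical, leaning away from the ledge), x to the ledge. Mouth inside 114 x 154 mm (x, y); 110 mm deep, filled to about 40; highest edge 154 mm above the counter. Ledge: top at 190 mm, front edge 88 mm from the mouth's centre, goods to 50 mm on it.
- short_spindle: Bystander: the short spindle, the same shape but 120 mm long. Leave alone.
- putty_tin: Bystander: steel tin, 84 mm diameter, 95 mm high, on the counter; origin at its underside.
- suction_lifter: Bystander: round rubber suction lifter, 110 mm diameter, 52 mm high, on the counter beyond the stand.
- turnbuckle: Bystander: brass turnbuckle with steel eyes, on the ledge.
- window_handle: Bystander: black window handle on the ledge, 46 mm high.
Things that resemble listed ones, but are neither listed nor needed, are in the scene too. What is shaped like the spindle but green is not meant. What is shaped like the gasket but purple is not meant.

How it is judged (in metres and radians):
At the end, for the whole second after the job is handed in: Gasket corner at rest inside the bin. Long spindle at rest on the centre line: middle within 20 mm of fixture x 0, 1.5 mm across, at most 1.3 mm below the line (off the rests), axis within 0.012 rad, the tailstock bearing on it with over 2.5 N (x of gasket in the frame of bin_mouth between -0.06 and 0.06 m and y of gasket in the frame of bin_mouth between -0.08 and 0.08 m and z of gasket in the frame of bin_mouth between -0.115 and 0 m and linear speed of gasket below 0.02 m/s and z of spindle in the frame of fixture between 0.0587 and 0.0615 m and y of spindle in the frame of fixture between -0.0015 and 0.0015 m and x of spindle in the frame of fixture between -0.02 and 0.02 m and angle between the x axis of spindle and the x axis of fixture, either way round below 0.012 rad and contact force between spindle and tailstock above 2.5 N and linear speed of spindle below 0.01 m/s); the robot touches nothing.
It fails at once if the spindle is rammed: more than 20 N between tailstock and spindle (contact force between tailstock and spindle above 20 N).
It fails at once if a bystander is moved by more than 30 mm (distance of any of window_handle, turnbuckle, putty_tin, suction_lifter, short_spindle from where it was at the start of the episode above 0.03 m).
It also fails if it takes over 67 s, if anything falls off the work surface, if the arm or the gripper's body presses on something with over 40 N, if the wrist force passes 120 N, or if a joint passes its speed limit or range.

### The arm

A 7-joint arm with a two-finger parallel gripper is mounted at the origin on the work surface. World frame = base frame: x ahead of the robot, y to its left, z up, the work surface at z = 0. Lengths are in mm, angles in rad, forces in N, time in s.
With the tool pointing down it reaches from about 400 to 875 mm from the base axis. Payload 6.5 kg.
Tool frame: the origin (TCP) lies at the very end of the fingers, on their centre line; the grasp point (between the pads) lies 19 mm behind it (bot.grasp_offset is the distance from the TCP to the grasp point, in mm); z points along the fingers, y is the line along which they close (so a half turn about z gives the same grasp; the last joint's range is limited). The gripper opens to 88 mm and grips with 3 to 60 N. Pads are 18 mm wide; open, the fingers measure 123 mm over their backs; the gripper's body (75 mm by 187 mm) begins 45 mm behind the grasp point.
Start: joints at [-1.29, 0.536, -0.004, 1.538, 0.003, 1.067, -0.071], TCP at [220.924, 611.296, 216.016] pointing down, gripper open.
Joint ranges: [-2.7, 2.7], [-0.37, 2.16], [-1.27, 1.26], [0.24, 2.4], [-1.31, 4.45], [0.19, 1.91], [-2.76, 2.76]. Speed limits (rad/s): [2.39, 2.39, 3.14, 3.14, 3.14, 3.14, 3.14].

### API

Orientations are given as a unit quaternion [x, y, z, w].
In Python, from cell import bot gives the robot as it stands.
- The arm moves only by the tool drive_tool, never from a script. Its argument "moves" is a list that holds one entry, the list of rows, each a list of 7 numbers: the gripper command: -1 is shut, 1 is fully open, values between are in proportion, then the shift along the world's x, y, z in mm, then the turn, a rotation vector about the world's x, y, z in rad. A call has 1 to 20 rows; each row shifts and turns the commanded pose from where the row before left it; what a row does not reach is not made up. A row lasts 1/8 s, in which the tool goes at most 62.5 mm and 10.7 degrees, less where a joint would pass 70% of its speed; a pose out of reach is approached as far as the arm can. A call with a gripper value outside its range is refused whole. The fingers move at their own pace and stop on an object; "squeeze" is the grip in N (left out, the last holds). Time passes only in rows, so rows that do not move let the fingers close. It gives the time, the measured TCP pose, the force, the opening and the grip force at its end, in the units of the state.
- bot.get_state(): the state, without advancing time (a new reading comes with each control period).
- bot.snapshot(name): name is "scene" or "top" or "wrist"; returns a dict with "frame" (400x640x3 uint8, blue, green, red), "depth" (400x640 float32, mm along the optical axis (not along the pixel's ray), 0 where there is no reading), "vertical_fov" (degrees; the focal length in pixels is half the picture's height over the tangent of half this angle, whatever the lens; pixels are square), "cx", "cy" (the principal point, pixels), "rvec" (rotation vector, rad) and "tvec" (3), from world to camera coordinates, as OpenCV has them; the wrist camera has in their place "tool_from_camera" (4x4, takes a point from camera to tool coordinates, whose origin is the TCP and whose axes are the flange's). Camera axes: x right, y down, z forward; pixel columns grow to the right and rows downward; lengths in mm; the calibration is good to about 2 mm. A picture is of the moment at which its call begins: read the wrist's pose just before it.
- bot.job_done(): hands the job in; it is judged then, once.
The state is a dict: "clock": time; "joint_positions": joint angles; "joint_vel": joint speeds; "tau": joint torques, N m; "tool_pos": TCP position; "tool_rot": TCP orientation; "force": force on the tool from outside, world axes, zero at the start; "torque": the same for the moment, N m; "finger_gap": opening from 0.0 (shut) to 1.0 (fully open); "grip_force": force on a finger pad.
Only numpy, scipy, OpenCV 4.12 (cv2) and the standard library are available. Lean on these libraries where they do the work, as an engineer would, in place of code of your own. Each camera call takes 0.05 s, during which the arm holds its last target. There are 200 camera calls.

## Working session

There is one attempt and no reset: what is moved stays moved. The work goes in short steps, Python scripts to look and compute and a tool call to move; the robot and the scene stay as the last step left them, time stands still between calls to the robot, and variables do not carry over. Pictures are saved under pics/ and viewed, at most 10 in all, crops included, and the job is handed in when it is done.

Besides the shell and the picture viewer there is one more tool, called after "Emit:" as name(argument=value, ...) on one line, values as JSON. drive_tool: Moves the arm, as the interface text tells. Its arguments: {"type":"object","properties":{"moves":{"type":"array","items":{"type":"array","items":{"type":"array","items":{"type":"number"}}}},"squeeze":{"type":"number"}},"required":["moves"]}

```bash
mkdir -p pics; cat > h.py <<'E'
import numpy as np,cv2
from scipy.spatial.transform import Rotation as R
from cell import bot
def snap(n):
    st=bot.get_state(); s=bot.snapshot(n); s['st']=st
    f=200/np.tan(np.radians(s['vertical_fov'])/2); s['f']=f
    if 'rvec' in s:
        Rm=cv2.Rodrigues(np.array(s['rvec'],float))[0]; s['R']=Rm.T; s['o']=-Rm.T@np.array(s['tvec'],float).ravel()
    else:
        T=np.eye(4);T[:3,:3]=R.from_quat(st['tool_rot']).as_matrix();T[:3,3]=st['tool_pos']
        T=T@np.array(s['tool_from_camera']); s['R']=T[:3,:3]; s['o']=T[:3,3]
    return s
def cloud(s):
    v,u=np.mgrid[:400,:640]; d=s['depth']
    p=np.stack([(u-s['cx'])/s['f']*d,(v-s['cy'])/s['f']*d,d],-1)
    w=p@s['R'].T+s['o']; w[d==0]=np.nan; return w
def ray(s,u,v,z):
    d=s['R']@np.array([(u-s['cx'])/s['f'],(v-s['cy'])/s['f'],1]); return s['o']+d*(z-s['o'][2])/d[2]
E
python3 - <<'E'
from h import *
import pickle
for n in ['scene','top']:
    s=snap(n); cv2.imwrite(f'pics/{n}0.png',s['frame']); pickle.dump(s,open(n+'0.pkl','wb')); print(n,s['o'],s['f'],(s['depth']>0).mean())
print(bot.get_state())
E
```

```text
scene [1143.33129195  373.57163165 1293.46320427] 513.9044994526735 0.996078125
top [ 306.89673649   78.13695804 1558.3761982 ] 429.5595206460166 0.9959375
{'clock': 0.1, 'joint_positions': array([-1.29021565,  0.53709739, -0.00442298,  1.53872714,  0.00259799,
        1.06731605, -0.07122439]), 'joint_vel': array([ 0.00035145, -0.00156554,  0.00057136, -0.00206489,  0.00219976,
        0.00091923,  0.00164677]), 'tau': array([ 2.10184211e-03, -5.72074378e+01,  9.93492231e-01, -2.52224833e+01,
       -5.62515634e-02,  1.34526883e-02,  4.79385312e-05]), 'tool_pos': array([220.74416613, 610.75910784, 215.24074466]), 'tool_rot': array([ 1.72506632e-01,  9.85008054e-01, -7.67627135e-04, -7.33191424e-05]), 'force': array([-0.13397095,  0.72546517, -0.26332456]), 'torque': array([-0.02523486,  0.03375677,  0.0048251 ]), 'grip_force': 0.0, 'finger_gap': 1.0029812536541753}
```

View pics/scene0.png

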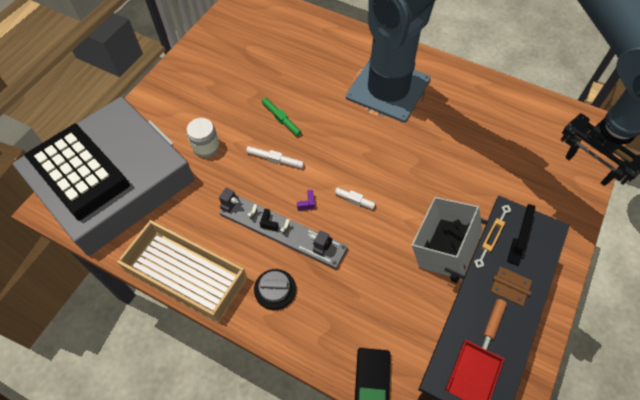

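View pics/top0.png

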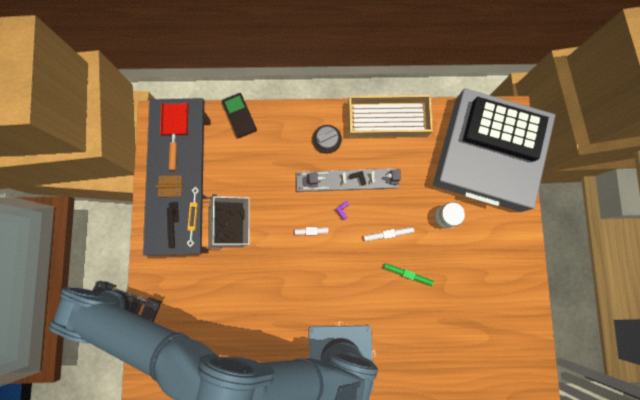

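The scene picture shows the bench centres (about 285,230), the black gasket (268,218), the long white spindle (275,157), the short one (355,198) and the bin (447,235). The top picture shows the bed at (297..400, 180), the long spindle at (388,234) and the bin at (230,220).

```bash
python3 - <<'E'
from h import *
import pickle
s=pickle.load(open('top0.pkl','rb')); w=cloud(s); hsv=cv2.cvtColor(s['frame'],cv2.COLOR_BGR2HSV)
m0=cv2.inRange(hsv,(0,0,150),(180,50,255))
def blob(m,box):
    x0,y0,x1,y1=box; k=np.zeros_like(m);k[y0:y1,x0:x1]=m[y0:y1,x0:x1]; return k
for nm,b in [('long',(355,222,420,248)),('short',(288,222,335,240))]:
    k=blob(m0,b); P=w[k>0]; r=cv2.minAreaRect(P[:,:2].astype(np.float32)); print(nm,r,np.nanmax(P[:,2]))
bed=(w[...,2]>12)&(w[...,2]<26); k=blob(bed.astype(np.uint8),(285,160,412,200)); P=w[k>0]; print('bed',cv2.minAreaRect(P[:,:2].astype(np.float32)),P[:,2].mean())
for zlo,zhi in [(66,90)]:
    k=blob(((w[...,2]>zlo)&(w[...,2]<zhi)).astype(np.uint8),(285,160,412,200)); n,l,st,c=cv2.connectedComponentsWithStats(k)
    for i in range(1,n):
        P=w[l==i]; print('blk',P[:,:].mean(0),P.min(0),P.max(0),len(P))
# bin
k=blob(((w[...,2]>100)&(w[...,2]<170)).astype(np.uint8),(206,190,255,252)); P=w[k>0]; print('bin',P.min(0),P.max(0),cv2.minAreaRect(P[:,:2].astype(np.float32)))
k=blob(((w[...,2]>170)&(w[...,2]<200)).astype(np.uint8),(140,95,215,260)); P=w[k>0]; print('ledge',cv2.minAreaRect(P[:,:2].astype(np.float32)))
crop=cv2.resize(s['frame'][160:260,200:420],None,fx=3.6,fy=3.6,interpolation=cv2.INTER_CUBIC); cv2.imwrite('pics/c1.png',crop)
E
```

```text
long ((432.2075500488281, -182.30577087402344), (18.451492309570312, 183.38218688964844), 12.401087760925293) 35.10542938715071
short ((442.4366760253906, 96.14193725585938), (28.30288314819336, 115.08041381835938), 0.10934487730264664) 33.84802309648353
bed ((626.0061645507812, -35.50616455078125), (74.0073013305664, 369.3095397949219), 1.3190416097640991) 19.28010026079523
blk [ 628.37155404 -205.91808291   76.18256307] [ 609.69999199 -222.4250384    68.17570298] [ 647.85033743 -190.94450429   84.03279043] 97
blk [621.7075609   88.41776264  75.98729997] [603.70797105  57.779284    66.38840999] [640.85042738 110.78892409  85.68205652] 127
blk [ 627.60664467 -185.21775549   67.76650509] [ 623.58467764 -187.78483174   66.04149176] [ 630.85303656 -183.51336872   69.19140405] 5
blk [ 625.26101478 -176.63114062   67.44508504] [ 623.50343199 -176.66308706   67.18159072] [ 627.01859757 -176.59919417   67.70857935] 2
bin [380.95597674 306.2514658  100.08228196] [555.55630089 454.41579947 163.54483068] ((473.73443603515625, 374.8787841796875), (175.8135528564453, 145.51087951660156), 4.576139450073242)
ledge ((618.2504272460938, 540.3821411132812), (522.0516967773438, 184.45440673828125), 0.5819556713104248)
```

View pics/c1.png

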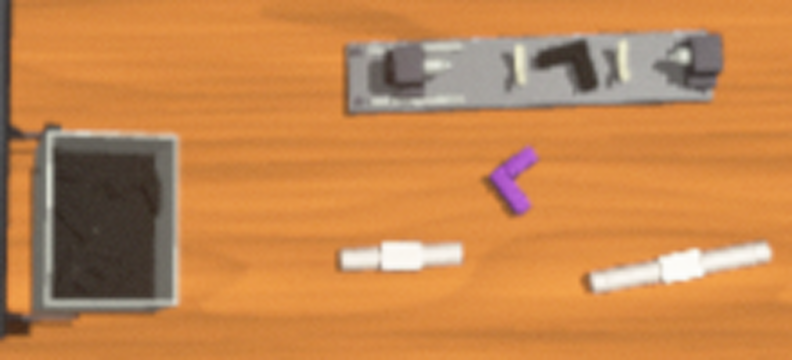

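Emit:
drive_tool(moves=[[[1, 0, 0, 57, 0, 0, 0], [1, 0, 0, 57, 0, 0, 0], [1, 32, -50, 0, 0, 0, -0.1], [1, 32, -50, 0, 0, 0, -0.1], [1, 32, -50, 0, 0, 0, -0.1], [1, 32, -50, 0, 0, 0, -0.1], [1, 32, -50, 0, 0, 0, -0.1], [1, 32, -50, 0, 0, 0, -0.1], [1, 32, -50, 0, 0, 0, -0.1], [1, 32, -50, 0, 0, 0, -0.1], [1, 32, -50, 0, 0, 0, -0.1], [1, 32, -50, 0, 0, 0, -0.1], [1, 32, -50, 0, 0, 0, -0.1], [1, 32, -50, 0, 0, 0, -0.1], [1, 0, 0, 0, 0, 0, 0], [1, 0, 0, 0, 0, 0, 0]]])

```text
clock: 2.1
tool_pos: [604.5, 12.0, 329.4]
tool_rot: [0.698, 0.716, -0.0, -0.001]
force: [-0.3, -0.5, -0.9]
finger_gap: 0.998
grip_force: 0.0
```

```bash
python3 - <<'E'
from h import *
import pickle
s=snap('wrist'); cv2.imwrite('pics/w1.png',s['frame']); pickle.dump(s,open('w1.pkl','wb'))
print(s['o'],s['f'],s['R'],s['st']['tool_pos'],s['st']['tool_rot'],s['st']['joint_positions'])
E
```

```text
[601.17896666  83.57131871 496.61356861] 299.505593440369 [[ 0.99970597  0.02361018  0.0055262 ]
 [ 0.02420825 -0.95869961 -0.28338845]
 [-0.00139289  0.2834389  -0.95898928]] [604.52473002  11.96559761 329.44644328] [ 6.98301906e-01  7.15803047e-01 -2.52695065e-04 -6.17291875e-04] [-0.47381461  0.39200786  0.52456525  1.54852346 -0.20306083  1.25686368
  0.10573244]
```

View pics/w1.png

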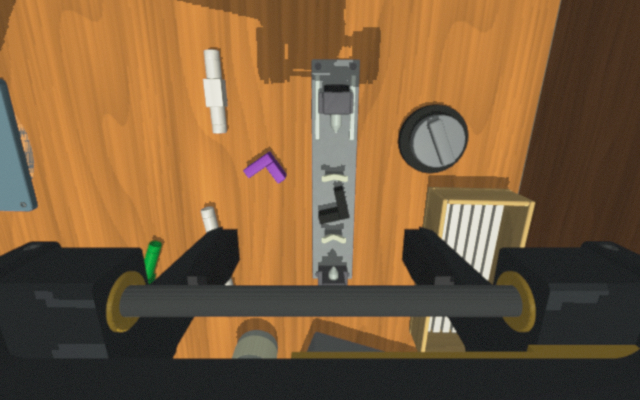

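The wrist view shows the bed (313–358 across, 60–285 down), tailstock (335,100) with its cone tip near (335,135), rests at (335,176) and (335,240), the gasket at (335,208), headstock tip at (333,265).

```bash
python3 - <<'E'
from h import *
import pickle
s=pickle.load(open('w1.pkl','rb')); w=cloud(s); hsv=cv2.cvtColor(s['frame'],cv2.COLOR_BGR2HSV)
Z=w[...,2]
box=np.zeros((400,640),bool); box[50:284,300:372]=1
bed=box&(Z>14)&(Z<25); P=w[bed]; print('bed',cv2.minAreaRect(P[:,:2].astype(np.float32)),P[:,2].mean())
# edges per row
L=[];Rr=[]
for v in range(70,280,4):
    u=np.where(bed[v])[0]
    if len(u)>15: L.append(w[v,u[0],:2]);Rr.append(w[v,u[-1],:2])
L=np.array(L);Rr=np.array(Rr)
for e in (L,Rr): 
    p=np.polyfit(e[:,1],e[:,0],1); 
    r=e[:,0]-np.polyval(p,e[:,1]); g=abs(r)<2; p=np.polyfit(e[g,1],e[g,0],1); print('edge x at y=-85.5, slope',np.polyval(p,-85.5),p[0])
# black gasket
g=box&(hsv[...,2]<60)&(Z>38)&(Z<56); g[:160]=0;g[235:]=0
P=w[g]; r=cv2.minAreaRect(P[:,:2].astype(np.float32)); print('gask',len(P),P.min(0),P.max(0),r,Z[g].mean())
# rest: whitish
for lo,hi in [(165,190),(228,250)]:
    q=box&(hsv[...,2]>150)&(hsv[...,1]<70)&(Z>30)&(Z<66); q[:lo]=0;q[hi:]=0; P=w[q]; print('rest',len(P),P.mean(0),P.min(0),P.max(0))
# line profile near centre: top z along center
for v in list(range(56,150,3))+list(range(248,284,2)):
    i=np.nanargmax(Z[v,328:346]); print(v,np.round(w[v,328+i],1), end=' | ')
print(); print(Z[180:225,315:355:2].round()[::3].astype(int))
cv2.imwrite('pics/c2.png',cv2.resize(s['frame'][60:290,290:390],None,fx=2.6,fy=2.6,interpolation=cv2.INTER_CUBIC))
E
```

```text
bed ((625.0096435546875, -39.73272705078125), (72.09398651123047, 370.546875), 1.208288311958313) 18.524238202752606
edge x at y=-85.5, slope 590.7579241742496 -0.019503097790316372
edge x at y=-85.5, slope 660.9490327458421 -0.020637479335283235
gask 434 [ 602.46118213 -104.25058719   38.55108533] [647.50070499 -45.98728466  48.93322636] ((621.76611328125, -75.40648651123047), (47.326995849609375, 47.498348236083984), 16.239503860473633) 45.82376327381954
rest 140 [625.12092369 -27.36163895  48.96374212] [605.56997419 -31.71662312  38.13149994] [644.01010071 -22.85208642  56.25011919]
rest 122 [ 626.85503165 -130.05619494   48.88445855] [ 608.21287214 -134.70086114   38.96192624] [ 645.85541066 -125.14835969   55.80671752]
56 [ 6.349e+02  1.519e+02 -5.000e-01] | 59 [633.8 145.2  18.6] | 62 [622.1 140.8  19.4] | 65 [635.5 136.9  19.7] | 68 [628.3 132.6  20. ] | 71 [622.6 128.3  20.1] | 74 [612.3 124.   19.5] | 77 [612.4 119.7  20.5] | 80 [611.1 115.4  20.5] | 83 [635.2 111.8  19.9] | 86 [622.1 104.5  76.3] | 89 [623.5 100.7  77.7] | 92 [626.3  97.   77.3] | 95 [626.4  93.2  78. ] | 9
[... 1234 characters left out ...]
18 18]
 [17 19 18 18 17 18 17 20 18 19 47 47 47 46 46 19 18 19 18 18]
 [18 19 18 19 18 18 19 18 18 18 46 46 46 47 47 18 17 20 18 19]
 [19 18 20 18 18 17 18 19 19 19 44 46 47 46 46 46 20 19 18 18]
 [18 19 20 19 18 20 19 16 20 17 17 44 46 46 47 47 19 19 20 18]
 [18 18 18 19 20 19 19 19 18 18 19 47 47 46 46 47 18 17 19 19]
 [17 21 18 19 19 17 17 18 18 23 25 25 46 47 46 45 46 20 18 19]
 [17 19 21 23 26 28 29 33 35 37 39 39 45 46 46 46 46 19 18 19]
 [18 20 36 37 40 41 41 44 46 45 46 48 45 46 47 46 48 18 18 18]
 [18 18 45 46 48 47 47 47 46 47 46 46 44 47 46 46 47 47 18 18]
 [17 18 47 46 47 47 47 47 47 47 46 45 45 46 47 21 18 19 19 19]
 [18 20 19 46 44 48 47 45 19 18 20 18 18 18 18 18 21 18 18 17]]
```

View pics/c2.png

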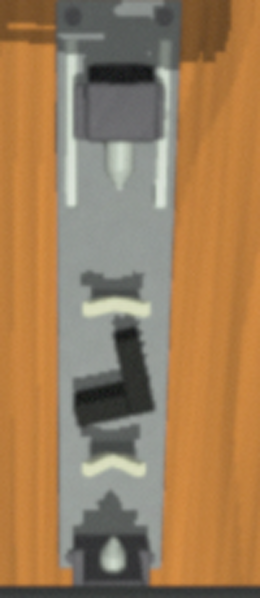

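The crop confirms the gasket's grip leg running toward the tailstock (leg end (125,330), corner (145,405) in the crop) and both rests free.

Emit:
drive_tool(moves=[[[0.1, 8, -18.5, -36, 0, 0, 0.0645], [0.1, 8, -18.5, -36, 0, 0, 0.0645], [0.1, 8, -18.5, -36, 0, 0, 0.0645], [0.1, 7.5, -18.5, -36, 0, 0, 0.0645], [0.1, 0, 0, -42, 0, 0, 0], [0.1, 0, 0, -42, 0, 0, 0], [0.1, 0, 0, -24, 0, 0, 0], [0.1, 0, 0, -24, 0, 0, 0], [0.1, 0, 0, 0, 0, 0, 0], [0.1, 0, 0, 0, 0, 0, 0]]], squeeze=15)

```text
clock: 3.4
tool_pos: [637.0, -61.6, 55.1]
tool_rot: [0.6, 0.8, 0.001, 0.0]
force: [0.0, 0.0, -0.5]
finger_gap: 0.554
grip_force: 0.0
```

```bash
python3 - <<'E'
from h import *
s=snap('wrist'); st=s['st']; print(st['tool_pos'],R.from_quat(st['tool_rot']).as_matrix()[:,1],st['force'],st['finger_gap'])
w=cloud(s); hsv=cv2.cvtColor(s['frame'],cv2.COLOR_BGR2HSV); Z=w[...,2]
g=(Z>40)&(Z<52)&(hsv[...,2]<70)&(w[...,0]>590)&(w[...,0]<660)&(w[...,1]>-95)&(w[...,1]<-40)
P=w[g]; print(len(P),P.min(0),P.max(0)); cv2.imwrite('pics/w2.png',s['frame'])
E
```

```text
[637.04621283 -61.63506129  55.06809477] [0.96007398 0.27974303 0.00133438] [ 0.00625104  0.0431399  -0.45415235] 0.553526839440241
2208 [611.92537035 -94.99152144  40.08144657] [650.21749179 -46.52178043  48.52771814]
```

View pics/w2.png

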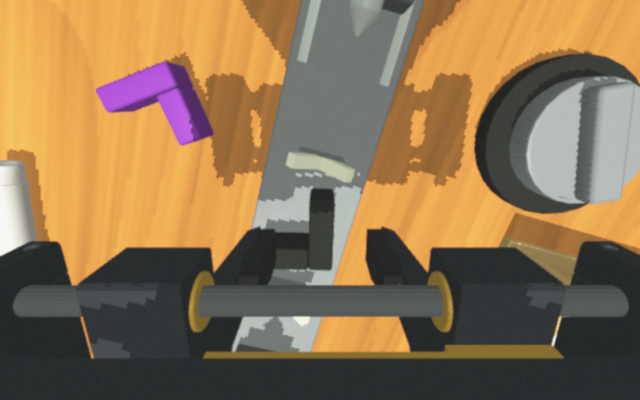

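The gasket leg lies centred between the fingers (leg 310–333, finger tips 272 and 368) and aligned with them.

Emit:
drive_tool(moves=[[[0.1, -0.5, 2, -14, 0, 0, 0], [0.1, 0, 0, -14, 0, 0, 0], [0.1, 0, 0, 0, 0, 0, 0], [-1, 0, 0, 0, 0, 0, 0], [-1, 0, 0, 0, 0, 0, 0], [-1, 0, 0, 0, 0, 0, 0], [-1, 0, 0, 0, 0, 0, 0], [-1, 0, 0, 0, 0, 0, 0]]], squeeze=15)

```text
clock: 4.45
tool_pos: [636.0, -60.7, 26.1]
tool_rot: [0.601, 0.799, 0.0, 0.0]
force: [-0.2, 0.6, -0.2]
finger_gap: 0.018
grip_force: 0.0
```

```bash
python3 - <<'E'
from h import *
s=snap('wrist'); st=s['st']; print(st['tool_pos'],st['grip_force'],st['finger_gap'])
cv2.imwrite('pics/w3.png',s['frame'])
E
```

```text
[636.02292984 -60.72549888  26.14147926] 0.0 0.01774942613600248
```

View pics/w3.png

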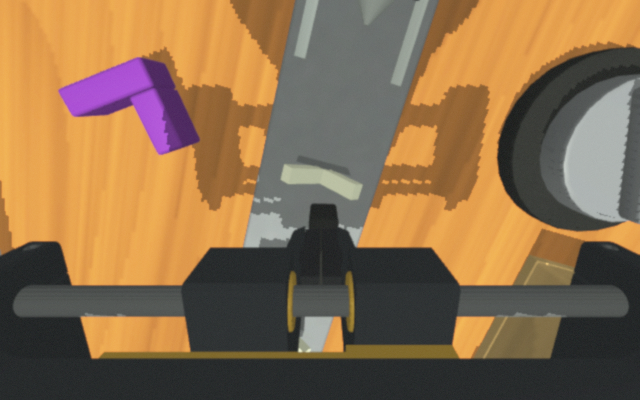

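The fingers shut at (322,260) with no grip, while the leg's end shows at (323,215). I need to see whether the gasket was pushed or squeezed out.

```bash
python3 - <<'E'
from h import *
s=snap('wrist'); w=cloud(s); Z=w[...,2]; hsv=cv2.cvtColor(s['frame'],cv2.COLOR_BGR2HSV)
for v in range(196,285,4): print(v,[tuple(np.round(w[v,u]).astype(int)) if np.isfinite(w[v,u,0]) else 0 for u in (306,314,322,330,338)])
p=s['R'].T@(s['st']['tool_pos']-s['o']); print('TCP px',p[0]/p[2]*s['f']+s['cx'],p[1]/p[2]*s['f']+s['cy'],p[2])
t=snap('top'); cw=cloud(t); t2=snap('scene')
im=np.hstack([cv2.resize(t['frame'][150:210,290:410],(400,200)),cv2.resize(t2['frame'][180:270,200:360],(400,225))[:200]]); cv2.imwrite('pics/t3.png',im)
sc=cloud(t2); g=(sc[...,2]>38)&(sc[...,2]<52)&(t2['frame'].max(2)<70)&(sc[...,0]>590)&(sc[...,0]<662)&(sc[...,1]>-125)&(sc[...,1]<-32)
P=sc[g]; print(len(P),P.min(0),P.max(0),P.mean(0))
E
```

```text
196 [(np.int64(621), np.int64(-47), np.int64(19)), (np.int64(625), np.int64(-46), np.int64(19)), (np.int64(630), np.int64(-45), np.int64(18)), (np.int64(635), np.int64(-43), np.int64(19)), (np.int64(639), np.int64(-42), np.int64(18))]
200 [(np.int64(621), np.int64(-50), np.int64(19)), (np.int64(626), np.int64(-48), np.int64(19)), (np.int64(631), np.int64(-47), np.int64(20)), (np.int64(636), np.int64(-46), np.int64(17)), (np.int64(640), np.int64(-44), np.int64(19))]
204 [(np.int64(622), np.int64(-52), np.int64(18)), (np.int64(626), np.int64(-50), np.int64(22)), (np.int64(631), np.int64(-48), np.int64(22)), (np.int64(636), np.int64(-47), np.int64(23)), (np.int64(641), np.int64(-47), np.int64(17))]
208 [(np.int64(623), np.int64(-55), np.int64(17)), (np.int64(627), np.int64(-49), np.int64(30)), (np.int64(631), np.int64(-48), np.int64(29)), (np.int64(636), np.int64(-47), np.int64(29)), (np.int64(642), np.int64(-49), np.int64(19))]
212 [(np.int64(623), np.int64(-58), np.int64(18)), (np.int64(627), np.int64(-49), np.int64(36)), (np.int64(631), np.int64(-48), np.int64(36)), (np.int64(635), n
[... 3710 characters left out ...]
64(638), np.int64(-52), np.int64(91))]
280 [(np.int64(627), np.int64(-56), np.int64(93)), (np.int64(630), np.int64(-56), np.int64(91)), (np.int64(633), np.int64(-55), np.int64(92)), (np.int64(636), np.int64(-55), np.int64(91)), (np.int64(638), np.int64(-53), np.int64(93))]
284 [(np.int64(627), np.int64(-58), np.int64(92)), (np.int64(630), np.int64(-58), np.int64(92)), (np.int64(633), np.int64(-57), np.int64(92)), (np.int64(636), np.int64(-56), np.int64(92)), (np.int64(639), np.int64(-55), np.int64(92))]
TCP px 324.0028598549159 226.76825489180212 180.76595336340083
46 [ 631.66038192 -124.94263934   38.38000976] [655.61295787 -44.05223552  50.62108166] [646.57556042 -75.15994297  46.16320865]
```

View pics/t3.png

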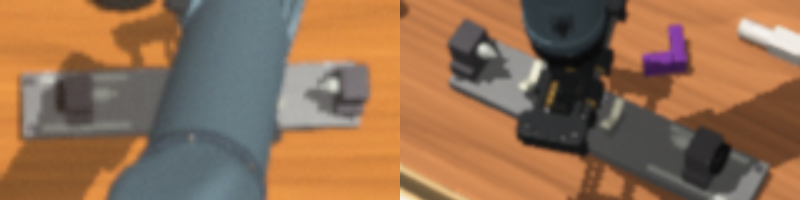

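```bash
python3 - <<'E'
from h import *
import pickle
s=pickle.load(open('w1.pkl','rb')); d=s['depth']
T=np.array(s['tool_from_camera']); v,u=np.mgrid[:400,:640]
p=np.stack([(u-s['cx'])/s['f']*d,(v-s['cy'])/s['f']*d,d],-1); q=p@T[:3,:3].T+T[:3,3]
print(T.round(3))
for uu in (225,232,236,406,412): print(uu,[(vv,*q[vv,uu].round().astype(int)) for vv in range(222,290,6) if 0<d[vv,uu]<260])
E
```

```text
[[-1.00000e-03 -9.59000e-01 -2.84000e-01  7.17550e+01]
 [ 1.00000e+00 -0.00000e+00 -0.00000e+00 -1.77700e+00]
 [ 0.00000e+00 -2.84000e-01  9.59000e-01 -1.67127e+02]
 [ 0.00000e+00  0.00000e+00  0.00000e+00  1.00000e+00]]
225 [(234, np.int64(8), np.int64(-50), np.int64(-28)), (240, np.int64(7), np.int64(-48), np.int64(-34)), (246, np.int64(8), np.int64(-46), np.int64(-42)), (252, np.int64(5), np.int64(-46), np.int64(-41)), (258, np.int64(2), np.int64(-47), np.int64(-41)), (264, np.int64(-1), np.int64(-46), np.int64(-43)), (270, np.int64(-4), np.int64(-47), np.int64(-43)), (276, np.int64(-7), np.int64(-47), np.int64(-44)), (282, np.int64(-9), np.int64(-47), np.int64(-45)), (288, np.int64(25), np.int64(-27), np.int64(-99))]
232 [(234, np.int64(7), np.int64(-47), np.int64(-28)), (240, np.int64(6), np.int64(-46), np.int64(-32)), (246, np.int64(3), np.int64(-46), np.int64(-32)), (252, np.int64(0), np.int64(-46), np.int64(-33)), (258, np.int64(-3), np.int64(-46), np.int64(-34)), (264, np.int64(-6), np.int64(-46), np.int64(-34)), (270, np.int64(-8), np.int64(-46), np.int64(-35)), (288, np.in
[... 502 characters left out ...]
 (246, np.int64(0), np.int64(42), np.int64(-27)), (252, np.int64(-2), np.int64(42), np.int64(-28)), (258, np.int64(-5), np.int64(42), np.int64(-29)), (264, np.int64(-8), np.int64(42), np.int64(-30)), (288, np.int64(25), np.int64(21), np.int64(-99))]
412 [(234, np.int64(8), np.int64(44), np.int64(-29)), (240, np.int64(8), np.int64(42), np.int64(-35)), (246, np.int64(5), np.int64(42), np.int64(-36)), (252, np.int64(2), np.int64(42), np.int64(-37)), (258, np.int64(0), np.int64(42), np.int64(-38)), (264, np.int64(-3), np.int64(42), np.int64(-38)), (270, np.int64(-6), np.int64(42), np.int64(-39)), (276, np.int64(-9), np.int64(43), np.int64(-40)), (288, np.int64(26), np.int64(22), np.int64(-101))]
```

```bash
python3 - <<'E'
from h import *
import pickle
print(bot.grasp_offset,[a for a in dir(bot) if a[0]!='_'])
s=pickle.load(open('w1.pkl','rb')); d=s['depth']
T=np.array(s['tool_from_camera']); v,u=np.mgrid[:400,:640]
p=np.stack([(u-s['cx'])/s['f']*d,(v-s['cy'])/s['f']*d,d],-1); q=p@T[:3,:3].T+T[:3,3]
m=(d>0)&(d<230)&(q[...,2]<60); print(np.percentile(q[m][:,2],[99,99.9,100]))
i=np.argsort(-np.where(m,q[...,2],-999).ravel())[:8]
for k in i: print(divmod(k,640),q.reshape(-1,3)[k].round(1))
E
```

```text
18.700000000000003 ['Unreachable', 'get_state', 'grasp_offset', 'job_done', 'snapshot']
[-31.0732697  -22.30283684 -19.93685477]
(np.int64(226), np.int64(419)) [  8.5  50.5 -19.9]
(np.int64(240), np.int64(403)) [  0.6  42.5 -20.3]
(np.int64(252), np.int64(239)) [ -6.5 -46.2 -20.3]
(np.int64(239), np.int64(238)) [  1.3 -46.  -20.5]
(np.int64(229), np.int64(236)) [  7.1 -46.6 -20.5]
(np.int64(253), np.int64(402)) [ -7.   42.5 -20.6]
(np.int64(230), np.int64(237)) [  6.6 -46.1 -20.6]
(np.int64(239), np.int64(403)) [  1.3  42.4 -20.7]
```

Emit:
drive_tool(moves=[[[0.1, 0, 0, 0, 0, 0, 0], [0.1, 0, 0, 0, 0, 0, 0], [0.1, 0, 0, 0, 0, 0, 0], [0.1, 0, 0, 0, 0, 0, 0], [0.1, 0, 0, -4, 0, 0, 0], [0.1, 0, 0, -4, 0, 0, 0], [0.1, 0, 0, 0, 0, 0, 0]]])

```text
clock: 5.52
tool_pos: [635.5, -60.7, 17.4]
tool_rot: [0.601, 0.799, -0.0, -0.0]
force: [-1.1, 0.1, 0.1]
finger_gap: 0.552
grip_force: 0.0
```

Measured: the visible fingertips end about 19–20 mm short of the reported TCP, so the fingers closed just above the gasket. I'll go lower, checking the force.

Emit:
drive_tool(moves=[[[0.1, 0, 0, -4, 0, 0, 0], [0.1, 0, 0, -4, 0, 0, 0], [0.1, 0, 0, -3, 0, 0, 0], [0.1, 0, 0, 0, 0, 0, 0], [-1, 0, 0, 0, 0, 0, 0], [-1, 0, 0, 0, 0, 0, 0], [-1, 0, 0, 0, 0, 0, 0], [-1, 0, 0, 0, 0, 0, 0]]], squeeze=15)

```text
clock: 6.52
tool_pos: [636.0, -60.7, 7.1]
tool_rot: [0.601, 0.799, 0.0, 0.0]
force: [-0.3, 0.4, 0.4]
finger_gap: 0.182
grip_force: 15.0
```

```bash
python3 - <<'E'
from h import *
import pickle
s=pickle.load(open('top0.pkl','rb'))
print('mouth ctr top',ray(s,231,220.5,133), [ray(s,u,v,z).round() for u,v,z in [(213,197,152),(249,197,112),(213,244,152),(249,244,112)]])
s=pickle.load(open('scene0.pkl','rb')); w=cloud(s)
k=(w[...,2]>105)&(w[...,2]<158)&(w[...,1]>290)&(w[...,1]<438)&(w[...,0]>370)&(w[...,0]<580); P=w[k]; print(P.min(0),P.max(0))
print(bot.get_state()['joint_positions'])
E
```

```text
mouth ctr top [469.35189673 360.68847659 133.        ] [array([546., 418., 152.]), array([551., 305., 112.]), array([391., 414., 152.]), array([392., 303., 112.])]
[388.79010763 302.50298014 105.00565185] [554.40521173 434.43920971 157.97596653]
[-0.20366622  0.81480122  0.33187473  1.69131604 -0.37731494  0.698964
  0.60496253]
```

Emit:
drive_tool(moves=[[[-1, 0, 0, 20, 0, 0, 0], [-1, 0, 0, 50, 0, 0, 0], [-1, 0, 0, 55, 0, 0, 0], [-1, 0, 0, 50, 0, 0, 0], [-1, 0, 0, 0, 0, 0, 0]]])

```text
clock: 7.15
tool_pos: [639.0, -61.5, 187.9]
tool_rot: [0.601, 0.799, 0.003, 0.004]
force: [-0.9, 0.1, -1.0]
finger_gap: 0.182
grip_force: 15.0
```

Emit:
drive_tool(moves=[[[-1, -19, 54, 0, 0, 0, 0], [-1, -19, 54, 0, 0, 0, 0], [-1, -19, 54, 0, 0, 0, 0], [-1, -19, 54, 0, 0, 0, 0], [-1, -19, 54, 0, 0, 0, 0], [-1, -20, 55, 0, 0, 0, 0], [-1, -20, 55, 0, 0, 0, 0], [-1, -20, 55, 0, 0, 0, 0], [-1, 0, 0, 0, 0, 0, 0], [-1, 0, 0, -30, 0, 0, 0], [-1, 0, 0, -30, 0, 0, 0], [-1, 0, 0, 0, 0, 0, 0], [-1, 0, 0, 0, 0, 0, 0]]])

```text
clock: 8.78
tool_pos: [481.7, 373.8, 123.0]
tool_rot: [0.601, 0.799, 0.0, 0.0]
force: [-0.2, 0.1, -0.4]
finger_gap: 0.177
grip_force: 15.0
```

Emit:
drive_tool(moves=[[[0.1, 0, 0, 0, 0, 0, 0], [0.1, 0, 0, 0, 0, 0, 0], [0.1, 0, 0, 0, 0, 0, 0], [0.1, 0, 0, 25, 0, 0, 0], [0.1, 0, 0, 55, 0, 0, 0], [0.1, 0, 0, 0, 0, 0, 0]]])

```text
clock: 9.52
tool_pos: [483.5, 375.9, 206.4]
tool_rot: [0.601, 0.799, 0.004, 0.001]
force: [1.1, 0.5, -0.1]
finger_gap: 0.551
grip_force: 0.0
```

```bash
python3 - <<'E'
from h import *
import pickle
s=snap('wrist'); t=snap('scene'); cv2.imwrite('pics/t4.png',np.hstack([s['frame'][::2,::2],cv2.resize(t['frame'][180:290,400:500],(182,200))]))
p=pickle.load(open('top0.pkl','rb')); w=cloud(p); hsv=cv2.cvtColor(p['frame'],cv2.COLOR_BGR2HSV); Z=w[...,2]
k=(hsv[...,2]>140)&(hsv[...,1]<60)&(Z>6)&(Z<40)&(w[...,0]>390)&(w[...,0]<480)&(w[...,1]<-70)&(w[...,1]>-290)
P=w[k]; c=P[:,:2].mean(0); U=np.linalg.svd(P[:,:2]-c,full_matrices=False)[2]; print('long top',c,np.degrees(np.arctan2(*U[0][::-1])),P.min(0),P.max(0))
ww=pickle.load(open('scene0.pkl','rb')); w=cloud(ww); hsv=cv2.cvtColor(ww['frame'],cv2.COLOR_BGR2HSV); Z=w[...,2]
k=(hsv[...,2]>140)&(hsv[...,1]<60)&(Z>6)&(Z<40)&(w[...,0]>390)&(w[...,0]<480)&(w[...,1]<-70)&(w[...,1]>-290)
P=w[k]; c=P[:,:2].mean(0); U=np.linalg.svd(P[:,:2]-c,full_matrices=False)[2]; print('long scene',c,np.degrees(np.arctan2(*U[0][::-1])),P.min(0),P.max(0))
E
```

```text
long top [ 425.48505961 -179.91245634] -80.73791853872837 [ 404.53989479 -271.30695246   11.88736168] [445.75431421 -92.68475113  35.10542939]
long scene [ 429.82006327 -182.11434051] 99.1460125903681 [ 404.23125781 -281.27861149    7.12002027] [453.29583802 -93.75176673  31.75730384]
```

View pics/t4.png

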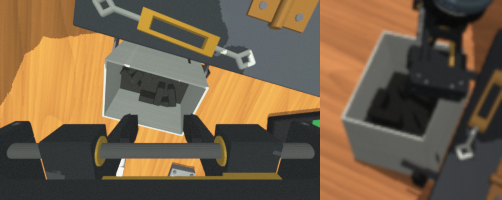

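The picture shows the gripper empty above the bin and the bin's contents inside the mouth (150,80), nothing outside it. Next the spindle.

Emit:
drive_tool(moves=[[[1, -6, -53, 10, 0, 0, -0.01], [1, -6, -53, 10, 0, 0, -0.01], [1, -6, -53, 10, 0, 0, -0.01], [1, -6, -53, 10, 0, 0, -0.01], [1, -6, -53, 10, 0, 0, -0.01], [1, -5, -52, 10, 0, 0, -0.01], [1, -5, -52, 10, 0, 0, -0.01], [1, -5, -52, 10, 0, 0, -0.01], [1, -5, -52, 10, 0, 0, -0.01], [1, -5, -52, 4, 0, 0, -0.01], [1, 0, 0, 0, 0, 0, 0], [1, 0, 0, 0, 0, 0, 0]]])

```text
clock: 11.12
tool_pos: [425.4, -149.7, 295.0]
tool_rot: [0.64, 0.769, -0.0, -0.001]
force: [-0.7, 0.6, -0.4]
finger_gap: 1.0
grip_force: 0.0
```

```bash
cat > sp.py <<'E'
from h import *
s=snap('wrist'); st=s['st']; w=cloud(s); hsv=cv2.cvtColor(s['frame'],cv2.COLOR_BGR2HSV); Z=w[...,2]
Rt=R.from_quat(st['tool_rot']).as_matrix(); print('tool',st['tool_pos'].round(1),'y axis deg',np.degrees(np.arctan2(Rt[1,1],Rt[0,1])))
k=((hsv[...,2]>130)&(hsv[...,1]<70)&(Z>4)&(Z<40)&(w[...,0]>380)&(w[...,0]<490)&(w[...,1]<-60)&(w[...,1]>-300)).astype(np.uint8)
n,l,S,c=cv2.connectedComponentsWithStats(k); i=1+np.argmax(S[1:,4]); print(S[i]); m=l==i; P=w[m]
r=cv2.minAreaRect(P[:,:2].astype(np.float32)); print('rect',r)
q=w[m&(Z>21.5)]; q=q[:,:2]; c=np.median(q,0); r=cv2.minAreaRect(q.astype(np.float32)); print('shank z>21.5',c,r,len(q))
E
python3 sp.py
```

```text
tool [ 425.4 -149.7  295. ] y axis deg 10.463636762779824
[ 308  114   18  116 1663]
rect ((423.1820373535156, -184.32284545898438), (25.863569259643555, 178.83616638183594), 10.145647048950195)
shank z>21.5 [ 422.613349   -182.02347085] ((423.04730224609375, -183.5699462890625), (25.863569259643555, 177.3063507080078), 10.145647048950195) 868
```

Emit:
drive_tool(moves=[[[0.1, -1, -17, -55, 0, 0, -0.005], [0.1, 0, -17, -55, 0, 0, 0], [0.1, 0, 0, -55, 0, 0, 0], [0.1, 0, 0, -55, 0, 0, 0], [0.1, 0, 0, -35, 0, 0, 0], [0.1, 0, 0, -20, 0, 0, 0], [0.1, 0, 0, 0, 0, 0, 0], [0.1, 0, 0, 0, 0, 0, 0]]])

```text
clock: 12.18
tool_pos: [425.5, -184.0, 21.5]
tool_rot: [0.641, 0.767, 0.0, 0.0]
force: [0.4, 0.5, -0.6]
finger_gap: 0.551
grip_force: 0.0
```

```bash
python3 sp.py
```

```text
tool [ 425.5 -184.    21.5] y axis deg 10.215185312581447
[ 299   67   44  218 8298]
rect ((419.6970520019531, -161.9750518798828), (25.80129623413086, 133.7375030517578), 9.36475944519043)
shank z>21.5 [ 418.85023446 -172.39684574] ((419.4976501464844, -159.87295532226562), (25.792545318603516, 129.27041625976562), 9.164813041687012) 4856
```

Emit:
drive_tool(moves=[[[0.1, 0, 0, -14, 0, 0, 0], [0.1, 0, 0, -10, 0, 0, 0], [0.1, 0, 0, -6, 0, 0, 0], [0.1, 0, 0, -4, 0, 0, 0], [0.1, 0, 0, 0, 0, 0, 0]]], squeeze=20)

```text
clock: 12.85
tool_pos: [424.7, -184.7, -13.3]
tool_rot: [0.642, 0.767, -0.0, -0.0]
force: [-0.2, -0.0, -0.5]
finger_gap: 0.551
grip_force: 0.0
```

Emit:
drive_tool(moves=[[[-1, 0, 0, 0, 0, 0, 0], [-1, 0, 0, 0, 0, 0, 0], [-1, 0, 0, 0, 0, 0, 0], [-1, 0, 0, 0, 0, 0, 0], [-1, 0, 0, 0, 0, 0, 0], [-1, 0, 0, 0, 0, 0, 0]]], squeeze=25)

```text
clock: 13.6
tool_pos: [425.2, -184.7, -12.8]
tool_rot: [0.642, 0.767, 0.0, 0.0]
force: [-0.1, 0.3, 4.2]
finger_gap: 0.295
grip_force: 24.9
```

Emit:
drive_tool(moves=[[[-1, 0, 0, 20, 0, 0, 0], [-1, 0, 0, 50, 0, 0, 0], [-1, 0, 0, 55, 0, 0, 0], [-1, 40, 25, 35, 0, 0, -0.03], [-1, 40, 25, 0, 0, 0, -0.032], [-1, 40, 25, 0, 0, 0, -0.032], [-1, 40, 25, 0, 0, 0, -0.032], [-1, 41, 25.5, 0, 0, 0, -0.032], [-1, 0, 0, 0, 0, 0, 0], [-1, 0, 0, -35, 0, 0, 0], [-1, 0, 0, -35, 0, 0, 0], [-1, 0, 0, 0, 0, 0, 0], [-1, 0, 0, 0, 0, 0, 0]]])

```text
clock: 15.22
tool_pos: [626.1, -60.0, 78.0]
tool_rot: [0.701, 0.714, 0.0, 0.0]
force: [0.8, -0.6, -2.5]
finger_gap: 0.291
grip_force: 24.9
```

```bash
cat > chk.py <<'E'
from h import *
import sys
s=snap('wrist'); st=s['st']; w=cloud(s); hsv=cv2.cvtColor(s['frame'],cv2.COLOR_BGR2HSV); Z=w[...,2]
Rt=R.from_quat(st['tool_rot']).as_matrix(); print('tool',st['tool_pos'].round(1),'y deg',np.degrees(np.arctan2(Rt[1,1],Rt[0,1])))
for v in range(30,236,8):
    for (lo,hi) in [(16,24),(25,200)]:
        u=np.where((Z[v]>lo)&(Z[v]<hi)&(abs(w[v,:,0]-626)<45))[0]
        if len(u)>3: print(v,'z',lo,'x %.1f..%.1f'%(w[v,u,0].min(),w[v,u,0].max()),'top',w[v,u[np.nanargmax(Z[v,u])]].round(1),'y %.1f'%np.median(w[v,u,1]),end=' ; ')
    print()
cv2.imwrite('pics/'+sys.argv[1],s['frame'])
E
python3 chk.py w5.png
```

```text
tool [626.1 -60.   78. ] y deg 1.0508140277119387
30 z 16 x 587.9..657.8 top [647.4  58.4  21.5] y 58.6 ; 30 z 25 x 616.5..629.4 top [622.6  49.   65. ] y 49.3 ; 
38 z 16 x 587.7..658.6 top [597.6  52.8  21.1] y 53.8 ; 38 z 25 x 619.3..626.6 top [623.8  45.5  62.7] y 45.8 ; 
46 z 16 x 587.3..658.9 top [652.1  48.8  21.1] y 48.6 ; 46 z 25 x 622.2..623.9 top [622.8  41.9  60.5] y 42.0 ; 
54 z 16 x 587.9..658.2 top [647.5  43.6  21.6] y 43.6 ; 
62 z 16 x 587.9..658.8 top [650.6  38.7  21. ] y 38.2 ; 62 z 25 x 612.9..633.8 top [622.5  27.3 113.8] y 27.6 ; 
70 z 16 x 587.6..659.2 top [649.6  33.5  20.5] y 33.0 ; 70 z 25 x 612.9..633.9 top [625.4  24.3 113.9] y 24.5 ; 
78 z 16 x 588.2..658.7 top [649.2  28.3  20.4] y 27.7 ; 78 z 25 x 612.8..634.0 top [623.8  21.2 113.9] y 21.4 ; 
86 z 16 x 588.1..659.2 top [606.2  22.2  20. ] y 22.3 ; 86 z 25 x 612.8..634.3 top [623.1  18.1 113.8] y 18.2 ; 
94 z 16 x 588.8..659.6 top [606.1  16.8  19.9] y 17.5 ; 94 z 25 x 612.9..633.8 top [625.2  14.9 114.5] y 14.9 ; 
102 z 16 x 588.5..658.9 top [645.   12.   19.9] y 11.9 ; 102 z 25 x 612.9..633.9 top [622
[... 1124 characters left out ...]
82 z 25 x 613.2..634.6 top [626.1 -23.1 113.6] y -23.6 ; 
190 z 16 x 589.7..661.1 top [597.2 -55.   19.9] y -54.6 ; 190 z 25 x 613.2..634.0 top [621.2 -26.7 114.4] y -27.4 ; 
198 z 16 x 589.4..660.4 top [660.4 -60.7  19.3] y -61.5 ; 198 z 25 x 613.2..634.3 top [625.8 -30.7 113.6] y -31.2 ; 
206 z 16 x 590.4..661.2 top [648.  -67.5  19.7] y -68.2 ; 206 z 25 x 611.7..636.2 top [623.6 -34.5 114. ] y -35.5 ; 
214 z 16 x 590.1..660.7 top [597.7 -75.1  19.9] y -75.1 ; 214 z 25 x 611.5..636.3 top [621.3 -38.4 114.4] y -39.6 ; 
222 z 16 x 590.9..661.1 top [659.2 -81.1  19.3] y -82.1 ; 222 z 25 x 611.5..636.9 top [622.3 -41.5 116.4] y -42.1 ; 
230 z 25 x 598.4..650.0 top [617.2 -45.8 116.2] y -46.5 ;
```

View pics/w5.png

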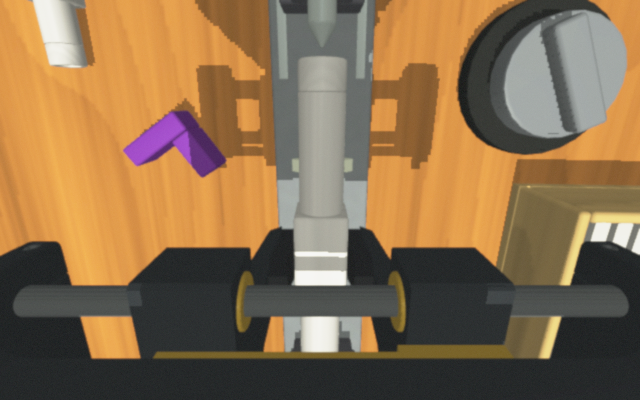

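The spindle is held level over the rests; its end (322,58) clears the tail cone tip (322,45), the bed (270–372) is centred about 1 mm to the right.

Emit:
drive_tool(moves=[[[-1, 1, 0, -15, 0, 0, 0.004], [-1, 0, 0, -15, 0, 0, 0], [-1, 0, 0, -8, 0, 0, 0], [-1, 0, 0, -4, 0, 0, 0], [-1, 0, 0, -2, 0, 0, 0], [-1, 0, 0, 0, 0, 0, 0], [-1, 0, 0, 0, 0, 0, 0]]])

```text
clock: 16.15
tool_pos: [627.2, -59.2, 33.3]
tool_rot: [0.699, 0.715, 0.0, 0.0]
force: [0.7, 0.5, -1.8]
finger_gap: 0.291
grip_force: 24.9
```

Emit:
drive_tool(moves=[[[-1, 0, 0, -1, 0, 0, 0], [-1, 0, 0, -1, 0, 0, 0], [-1, 0, 0, 0, 0, 0, 0], [-1, 0, 0, 0, 0, 0, 0]]])

```text
clock: 16.65
tool_pos: [627.3, -59.2, 31.4]
tool_rot: [0.699, 0.715, 0.0, 0.0]
force: [-0.3, 0.7, 2.0]
finger_gap: 0.291
grip_force: 24.9
```

Emit:
drive_tool(moves=[[[-0.2, 0, 0, 0, 0, 0, 0], [-0.2, 0, 0, 0, 0, 0, 0], [0.1, 0, 0, 0, 0, 0, 0], [0.1, 0, 0, 20, 0, 0, 0], [0.1, 0, 0, 50, 0, 0, 0], [0.1, 0, 0, 50, 0, 0, 0], [0.1, 0, 20, 50, 0, 0, 0], [0.1, 0, 40, 30, 0, 0, 0], [0.1, 0, 40, 20, 0, 0, 0], [0.1, 0, 0, 0, 0, 0, 0], [0.1, 0, 0, 0, 0, 0, 0]]])

```text
clock: 18.02
tool_pos: [626.7, 39.8, 251.6]
tool_rot: [0.699, 0.715, -0.0, 0.0]
force: [0.2, -0.3, 0.2]
finger_gap: 0.549
grip_force: 0.0
```

```bash
python3 chk.py w6.png | cut -d';' -f1-2 | cut -c1-200
```

```text
tool [626.7  39.8 251.6] y deg 1.2755286308443023






78 z 16 x 585.9..656.2 top [594.8 139.3  22.3] y 140.1 ; 
86 z 16 x 585.6..656.4 top [596.  129.9  21.1] y 130.6 ; 
94 z 16 x 587.0..657.0 top [597.2 120.4  20.3] y 121.0 ; 
102 z 16 x 586.8..657.4 top [593.5 110.6  20.8] y 111.2 ; 
110 z 16 x 586.8..656.5 top [597.3 100.9  20.6] y 100.9 ; 110 z 25 x 604.7..639.1 top [621.9 102.9  77.7] y 102.8 
118 z 16 x 586.7..657.0 top [650.4  92.   20.2] y 90.7 ; 118 z 25 x 597.4..647.9 top [629.8  94.5  78.7] y 94.1 
126 z 16 x 586.7..657.5 top [593.5  80.7  21.1] y 81.2 ; 126 z 25 x 597.3..647.0 top [607.8  85.3  77.6] y 85.4 
134 z 16 x 587.9..658.1 top [651.2  71.6  20.8] y 71.3 ; 134 z 25 x 597.4..647.4 top [614.6  76.6  77.6] y 76.6 
142 z 16 x 587.9..658.6 top [642.4  61.   21.1] y 60.4 ; 142 z 25 x 615.5..629.7 top [622.6  66.4  66.8] y 66.3 
150 z 16 x 587.9..657.6 top [596.1  49.4  20.9] y 49.5 ; 150 z 25 x 615.6..629.9 top [622.8  57.2  67.5] y 56.8 
158 z 16 x 587.8..658.2 top [594.8  38.5  20.5] y 38.7 ; 158 z 25 x 620.6..626.6 top [623.   46.8  62.7] y 46.6 
166 z 16 x 587.7..
[... 249 characters left out ...]
  67.1] y 17.6 
190 z 16 x 589.0..658.7 top [601.7  -6.2  20.5] y -6.2 ; 190 z 25 x 613.8..633.8 top [625.    8.1  67.4] y 7.3 
198 z 16 x 588.9..659.2 top [610.1 -18.   19.4] y -18.0 ; 198 z 25 x 616.6..634.1 top [626.5  -2.3  66.8] y -3.0 
206 z 16 x 588.8..659.8 top [649.7 -28.6  20.6] y -30.0 ; 206 z 25 x 610.8..639.2 top [623.  -13.   66.4] y -13.9 
214 z 16 x 590.3..660.4 top [594.8 -42.   20.1] y -41.9 ; 214 z 25 x 606.2..644.2 top [623.2 -23.4  67. ] y -26.1 
222 z 16 x 590.4..660.8 top [596.2 -54.1  20.4] y -54.1 ; 222 z 25 x 612.9..637.9 top [627.2 -34.2  66.8] y -35.3 
230 z 16 x 590.3..659.9 top [642.5 -65.7  20. ] y -67.0 ; 230 z 25 x 612.2..637.6 top [621.1 -43.9  69.9] y -44.6
```

Emit:
drive_tool(moves=[[[-1, -2, 55, 0, 0, 0, 0], [-1, -2, 55, 0, 0, 0, 0], [-1, 0, 0, -50, 0, 0, 0], [-1, 0, 0, -50, 0, 0, 0], [-1, 0, 0, -50, 0, 0, 0], [-1, 0, 0, -50, 0, 0, 0], [-1, 0, 0, -26, 0, 0, 0], [-1, 0, 0, 0, 0, 0, 0], [-1, 0, 0, 0, 0, 0, 0]]], squeeze=20)

```text
clock: 19.2
tool_pos: [623.9, 149.7, 26.2]
tool_rot: [0.699, 0.715, 0.0, 0.001]
force: [0.1, -0.3, 0.5]
finger_gap: 0.004
grip_force: 0.0
```

Approach until contact is felt (expected tool y ≈ 116).

Emit:
drive_tool(moves=[[[-1, -0.5, -14, 0, 0, 0, 0], [-1, -0.5, -12, 0, 0, 0, 0], [-1, 0, -2, 0, 0, 0, 0], [-1, 0, -2, 0, 0, 0, 0], [-1, 0, 0, 0, 0, 0, 0]]])

```text
clock: 19.82
tool_pos: [621.9, 121.0, 25.0]
tool_rot: [0.699, 0.715, 0.0, -0.0]
force: [-0.5, 0.4, 0.4]
finger_gap: 0.003
grip_force: 0.0
```

Emit:
drive_tool(moves=[[[-1, 0, -1.5, 0, 0, 0, 0], [-1, 0, -1.5, 0, 0, 0, 0], [-1, 0, -1.5, 0, 0, 0, 0], [-1, 0, -1.5, 0, 0, 0, 0], [-1, 0, 0, 0, 0, 0, 0]]])

```text
clock: 20.45
tool_pos: [621.9, 118.4, 25.0]
tool_rot: [0.698, 0.716, 0.001, -0.001]
force: [0.0, 7.2, -0.0]
finger_gap: 0.004
grip_force: 3.7
```

Compliant contact (about 2–3 N/mm), 7 N now. Push along.

Emit:
drive_tool(moves=[[[-1, 0, -2, 0, 0, 0, 0], [-1, 0.1, -2, 0, 0, 0, 0], [-1, 0, -2, 0, 0, 0, 0], [-1, 0, -2, 0, 0, 0, 0], [-1, 0.1, -2, 0, 0, 0, 0], [-1, 0, -2, 0, 0, 0, 0], [-1, 0.1, -2, 0, 0, 0, 0], [-1, 0, 0, 0, 0, 0, 0]]])

```text
clock: 21.45
tool_pos: [622.2, 104.4, 25.0]
tool_rot: [0.698, 0.716, 0.001, -0.001]
force: [0.6, 6.7, -0.1]
finger_gap: 0.004
grip_force: 3.6
```

Emit:
drive_tool(moves=[[[-1, 0, -2, 0, 0, 0, 0], [-1, 0.1, -2, 0, 0, 0, 0], [-1, 0, -2, 0, 0, 0, 0], [-1, 0, -2, 0, 0, 0, 0], [-1, 0.1, -2, 0, 0, 0, 0], [-1, 0, -2, 0, 0, 0, 0], [-1, 0, 0, 0, 0, 0, 0]]])

```text
clock: 22.32
tool_pos: [622.4, 93.2, 25.0]
tool_rot: [0.698, 0.716, 0.002, -0.002]
force: [-1.2, 9.0, 0.9]
finger_gap: 0.001
grip_force: 4.4
```

Emit:
drive_tool(moves=[[[-1, 0, -1.5, 0, 0, 0, 0], [-1, 0.1, -1.5, 0, 0, 0, 0], [-1, 0, -1.5, 0, 0, 0, 0], [-1, 0, -1.5, 0, 0, 0, 0], [-1, 0.1, -1.5, 0, 0, 0, 0], [-1, 0, -1.5, 0, 0, 0, 0], [-1, 0, 0, 0, 0, 0, 0]]])

```text
clock: 23.2
tool_pos: [622.6, 84.3, 25.0]
tool_rot: [0.698, 0.716, 0.002, -0.002]
force: [0.5, 9.0, 1.0]
finger_gap: 0.004
grip_force: 4.5
```

Emit:
drive_tool(moves=[[[-1, 0, -1, 0, 0, 0, 0], [-1, 0.1, -1, 0, 0, 0, 0], [-1, 0, -1, 0, 0, 0, 0], [-1, 0, -1, 0, 0, 0, 0], [-1, 0.1, -1, 0, 0, 0, 0], [-1, 0, 0, 0, 0, 0, 0]]])

```text
clock: 23.95
tool_pos: [622.7, 79.4, 25.0]
tool_rot: [0.698, 0.716, 0.002, -0.002]
force: [0.2, 9.5, 1.6]
finger_gap: 0.006
grip_force: 4.6
```

Emit:
drive_tool(moves=[[[-1, 0, -1, 0, 0, 0, 0], [-1, 0.1, -1, 0, 0, 0, 0], [-1, 0, -1, 0, 0, 0, 0], [-1, 0, -1, 0, 0, 0, 0], [-1, 0.1, -1, 0, 0, 0, 0], [-1, 0, -1, 0, 0, 0, 0], [-1, 0, 0, 0, 0, 0, 0]]])

```text
clock: 24.82
tool_pos: [622.8, 73.4, 25.0]
tool_rot: [0.698, 0.716, 0.002, -0.002]
force: [-1.0, 9.4, 1.5]
finger_gap: 0.004
grip_force: 4.6
```

Emit:
drive_tool(moves=[[[-1, 0, -0.7, 0, 0, 0, 0], [-1, 0, -0.7, 0, 0, 0, 0], [-1, 0.1, -0.7, 0, 0, 0, 0], [-1, 0, -0.7, 0, 0, 0, 0], [-1, 0, 0, 0, 0, 0, 0]]])

```text
clock: 25.45
tool_pos: [622.9, 71.0, 25.0]
tool_rot: [0.698, 0.716, 0.002, -0.002]
force: [-1.0, 9.3, 1.5]
finger_gap: 0.006
grip_force: 4.9
```

Emit:
drive_tool(moves=[[[-1, 0, -0.7, 0, 0, 0, 0], [-1, 0, -0.7, 0, 0, 0, 0], [-1, 0.1, -0.7, 0, 0, 0, 0], [-1, 0, -0.7, 0, 0, 0, 0], [-1, 0, 0, 0, 0, 0, 0]]])

```text
clock: 26.08
tool_pos: [622.9, 68.6, 25.0]
tool_rot: [0.698, 0.716, 0.002, -0.003]
force: [-0.9, 11.2, 1.8]
finger_gap: 0.008
grip_force: 5.3
```

Emit:
drive_tool(moves=[[[-1, 0, -0.6, 0, 0, 0, 0], [-1, 0, -0.6, 0, 0, 0, 0], [-1, 0, -0.6, 0, 0, 0, 0], [-1, 0, 0, 0, 0, 0, 0]]])

```text
clock: 26.58
tool_pos: [622.9, 67.0, 25.0]
tool_rot: [0.698, 0.716, 0.002, -0.003]
force: [-1.3, 11.7, 2.0]
finger_gap: 0.006
grip_force: 5.5
```

Emit:
drive_tool(moves=[[[-1, 0, -0.6, 0, 0, 0, 0], [-1, 0, -0.6, 0, 0, 0, 0], [-1, 0, -0.6, 0, 0, 0, 0], [-1, 0, 0, 0, 0, 0, 0]]])

```text
clock: 27.08
tool_pos: [623.0, 65.5, 25.0]
tool_rot: [0.698, 0.716, 0.002, -0.003]
force: [-1.8, 11.1, 3.1]
finger_gap: 0.001
grip_force: 5.8
```

Emit:
drive_tool(moves=[[[-1, 0, -0.5, 0, 0, 0, 0], [-1, 0, -0.5, 0, 0, 0, 0], [-1, 0, 0, 0, 0, 0, 0]]])

```text
clock: 27.45
tool_pos: [623.0, 65.0, 25.0]
tool_rot: [0.697, 0.717, 0.002, -0.003]
force: [-1.0, 12.5, 2.3]
finger_gap: 0.004
grip_force: 6.3
```

Emit:
drive_tool(moves=[[[-1, 0, -0.5, 0, 0, 0, 0], [-1, 0, -0.5, 0, 0, 0, 0], [-1, 0, 0, 0, 0, 0, 0]]])

```text
clock: 27.82
tool_pos: [623.0, 64.8, 25.0]
tool_rot: [0.697, 0.717, 0.002, -0.003]
force: [-1.0, 14.2, 3.2]
finger_gap: 0.006
grip_force: 7.0
```

Emit:
drive_tool(moves=[[[-1, 0, -0.5, 0, 0, 0, 0], [-1, 0, -0.5, 0, 0, 0, 0], [-1, 0, 0, 0, 0, 0, 0]]])

```text
clock: 28.2
tool_pos: [623.0, 64.7, 25.0]
tool_rot: [0.697, 0.717, 0.003, -0.004]
force: [-2.4, 15.0, 3.4]
finger_gap: 0.007
grip_force: 7.7
```

Stopped moving, force climbing: the stop. A little more, to about 17.5 N.

Emit:
drive_tool(moves=[[[-1, 0, -0.5, 0, 0, 0, 0], [-1, 0, -0.5, 0, 0, 0, 0], [-1, 0, 0, 0, 0, 0, 0]]])

```text
clock: 28.58
tool_pos: [622.9, 64.5, 25.0]
tool_rot: [0.697, 0.717, 0.003, -0.004]
force: [-1.8, 17.5, 4.0]
finger_gap: 0.009
grip_force: 8.5
```

Emit:
drive_tool(moves=[[[-1, 0, -0.4, 0, 0, 0, 0], [-1, 0, 0, 0, 0, 0, 0]]])

```text
clock: 28.82
tool_pos: [622.9, 64.5, 25.0]
tool_rot: [0.697, 0.717, 0.003, -0.004]
force: [-2.0, 18.3, 4.0]
finger_gap: 0.001
grip_force: 8.8
```

Emit:
drive_tool(moves=[[[-1, 0, 4, 0, 0, 0, 0], [-1, 0, 6, 0, 0, 0, 0], [-1, 0, 15, 0, 0, 0, 0], [-1, 0, 30, 0, 0, 0, 0], [-1, 0, 30, 0, 0, 0, 0], [-1, 0, 0, 50, 0, 0, 0], [-1, 0, 0, 55, 0, 0, 0], [-1, 0, 0, 55, 0, 0, 0], [-1, 0, -55, 30, 0, 0, 0], [-1, 0, -40, 10, 0, 0, 0], [-1, 0, 0, 0, 0, 0, 0], [-1, 0, 0, 0, 0, 0, 0]]])

```text
clock: 30.32
tool_pos: [623.0, 46.6, 224.5]
tool_rot: [0.699, 0.715, -0.0, -0.0]
force: [0.1, 1.5, 0.2]
finger_gap: 0.007
grip_force: 0.0
```

```bash
python3 chk.py w7.png | grep 'z 25' | cut -c1-200; python3 - <<'E'
from h import *
import pickle
t=snap('scene'); w=cloud(t); o=cloud(pickle.load(open('scene0.pkl','rb')))
m=(w[...,0]>385)&(w[...,0]<560)&(w[...,1]>300)&(w[...,1]<440)&(w[...,2]>20)&(w[...,2]<100)
print('gasket-on-bed check', ((w[...,2]>25)&(abs(w[...,0]-626)<40)&(w[...,1]>-110)&(w[...,1]<-40)).sum())
d=np.abs(w[...,2]-o[...,2]); k=((d>8)&(o[...,1]>250)&(o[...,1]<700)&(o[...,0]>350)&(o[...,2]>-5)).astype(np.uint8)
n,l,S,c=cv2.connectedComponentsWithStats(k)
for i in range(1,n):
    if S[i,4]>12: print(S[i],w[l==i].mean(0).round(),o[l==i].mean(0).round())
E
```

```text
166 z 16 x 587.5..658.9 top [650.8  41.7  21.1] y 40.5 ; 166 z 25 x 598.6..647.5 top [624.8  52.4  75.7] y 51.7 ; 
174 z 16 x 588.8..659.4 top [651.4  31.2  20.4] y 30.4 ; 174 z 25 x 598.0..648.4 top [621.8  43.8  76.6] y 43.2 ; 
182 z 16 x 588.9..658.5 top [592.8  19.1  19.5] y 19.6 ; 182 z 25 x 597.9..649.0 top [615.5  35.   77.7] y 34.8 ; 
190 z 16 x 589.0..659.1 top [589.    8.2  19.2] y 8.6 ; 190 z 25 x 599.2..648.2 top [617.8  26.   77.7] y 25.6 ; 
198 z 16 x 588.8..659.7 top [656.8  -0.9  20. ] y -2.3 ; 198 z 25 x 606.9..641.2 top [637.8  17.3  77.8] y 16.6 ; 
206 z 16 x 588.8..660.3 top [598.2 -13.2  20.3] y -13.1 ; 206 z 25 x 616.9..630.9 top [626.1   4.   67.2] y 3.3 ; 
214 z 16 x 588.7..659.5 top [610.2 -23.3  22.6] y -24.4 ; 214 z 25 x 613.5..634.8 top [626.4  -5.1  69. ] y -5.8 ; 
222 z 16 x 590.2..659.9 top [598.3 -36.1  19.6] y -36.1 ; 222 z 25 x 608.6..640.7 top [624.3 -14.8  69.7] y -17.3 ; 
gasket-on-bed check 267
[428 229  19  23 222] [482. 353.  55.] [470. 353.  32.]
```

Emit:
drive_tool(moves=[[[-1, 0, -50, 20, 0, 0, 0], [-1, 0, -50, 10, 0, 0, 0], [-1, 0, -50, 0, 0, 0, 0], [-1, 0, 0, 0, 0, 0, 0], [-1, 0, 0, 0, 0, 0, 0]]])

```text
clock: 31.05
tool_pos: [623.4, -102.7, 254.2]
tool_rot: [0.698, 0.716, 0.0, -0.001]
force: [0.9, 1.2, 0.3]
finger_gap: 0.006
grip_force: 0.0
```

```bash
python3 - <<'E'
from h import *
s=snap('wrist'); w=cloud(s); Z=w[...,2]; print(s['st']['tool_pos'])
L=[]
for v in range(60,234,4):
    u=np.where((Z[v]>60)&(Z[v]<74)&(abs(w[v,:,0]-625)<10))[0]
    if len(u)>3:
        p=w[v,u]; z=np.sort(p[:,2])[-6:].mean(); L.append((np.median(p[:,1]),(p[:,0].min()+p[:,0].max())/2,z))
L=np.array(L); print(L.round(1).tolist())
E
```

```text
[ 623.44278374 -102.70884652  254.21569627]
[[13.4, 625.2, 66.5], [9.3, 623.7, 67.0], [5.2, 624.4, 66.6], [1.1, 624.0, 66.5], [-3.1, 624.1, 66.1], [-7.4, 624.8, 68.7], [-11.6, 624.9, 69.0], [-15.8, 625.1, 69.0], [-20.1, 625.2, 68.9], [-24.3, 625.3, 69.2], [-28.7, 624.8, 69.6], [-33.0, 624.9, 69.4], [-37.3, 625.1, 68.5], [-41.8, 625.2, 69.4], [-46.2, 625.3, 69.2], [-50.7, 625.5, 68.9], [-55.2, 625.0, 69.0], [-59.7, 624.5, 68.5], [-64.2, 624.6, 69.0], [-69.0, 624.8, 68.8], [-73.5, 624.9, 69.2], [-77.8, 625.0, 71.7], [-82.4, 625.1, 72.0], [-87.2, 625.2, 71.8], [-91.9, 625.3, 72.1], [-96.7, 625.5, 71.3], [-101.5, 625.0, 72.1], [-106.4, 624.6, 72.0], [-111.3, 624.7, 72.2], [-116.8, 625.5, 68.9], [-121.9, 625.7, 69.1], [-126.9, 625.8, 69.4], [-131.9, 625.3, 69.0], [-137.1, 625.4, 69.1], [-142.2, 625.6, 69.0], [-147.6, 625.7, 69.0], [-152.6, 625.8, 69.5], [-158.1, 626.0, 69.1], [-163.3, 626.1, 68.7], [-168.8, 625.6, 68.7], [-174.3, 625.8, 68.3], [-179.6, 625.9, 68.7], [-186.4, 627.5, 66.1]]
```

```bash
python3 -c "
from cell import bot; print(bot.job_done())"
```

```text
the job is handed in; nothing more can be done
None
```

I dropped the gasket corner into the bin and mounted the long spindle between both centres. The push ended at about 18 N. The spindle then measured level at both ends and clear of the rests, with its middle near fixture x −5 mm. The job was handed in at about 31 s; the hand-in gave no verdict, and I could not measure how hard the tailstock still bears on the spindle.

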